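Thread the front clamping bar of an orbital shaker and hold it for clamping

ROBOT

A 6-joint arm with a two-finger parallel gripper is mounted at the origin on the work surface. World frame = base frame: x ahead of the robot, y to its left, z up, the work surface at z = 0. Lengths are in m, angles in degrees, forces in N, time in s.
With the tool pointing down it reaches from about 0.3 to 0.75 m from the base axis. Payload 8.5 kg.
Tool frame: the origin (TCP) lies on the centre line of the jaws, within the pads' length; the fingertips stand 19 mm ahead of it and the grasp point (between the pads) is the TCP (env.tcp_to_tips is the z of the fingertips in the tool frame, in m); z points along the fingers, y is the line along which they close (so a half turn about z gives the same grasp; the last joint's range is limited). The gripper opens to 85 mm and grips with 20 to 120 N. Pads are 22 mm wide; open, the fingers measure 114 mm over their backs; the gripper's body (76 mm by 85 mm) begins 54 mm behind the grasp point. The pads swing forward as they close: fully open they stand 13 mm farther back than shut.
Start: joints at [-76.794, 21.807, 74.336, -0, 83.858, -12.336], TCP at [0.237, -0.496, 0.25] pointing down, gripper open.
Joint ranges: [-178.18, 178.18], [-50.72, 133.34], [12.68, 142.11], [-81.47, 261.47], [9.98, 163.14], [-165.26, 165.26]. Speed limits (degrees/s): [136.94, 136.94, 180, 180, 180, 180].

INTERFACE

Orientations are given as a 3x3 rotation matrix whose columns are the frame's x, y, z axes.
In Python, from rig import env gives the robot as it stands.
- The arm moves only by the tool servo_tool, never from a script. Its argument "steps" is a list of rows, each an object of numbers: "tx", "ty", "tz": the shift along the world's x, y, z in cm; "yaw": the turn about the world's z in degrees; "claw": the finger opening in cm, from 0 to 8.54. In form: [{"tx": .., "ty": .., "tz": .., "yaw": .., "claw": ..}, ...]. A call has 1 to 20 rows; each row shifts and turns the commanded pose from where the row before left it; what a row does not reach is not made up. A row lasts 1/10 s, in which the tool goes at most 50 mm and 8.59 degrees, less where a joint would pass 70% of its speed; a pose out of reach is approached as far as the arm can. A call with a gripper value outside its range is refused whole. The fingers move at their own pace and stop on an object; "newtons" is the grip in N (left out, the last holds). Time passes only in rows, so rows that do not move let the fingers close. It gives the time, the measured TCP pose, the force, the opening and the grip force at its end, in the units of the state.
- env.observe(): the state, without advancing time (a new reading comes with each control period).
- env.get_image(name): name is "scene" or "top"; returns (picture, depth): 420x560x3 uint8, red, green, blue; 420x560 float32, m along the optical axis (not along the pixel's ray), 0 where there is no reading.
- env.camera_model(name): a dict with "fovy" (degrees; the focal length in pixels is half the picture's height over the tangent of half this angle, whatever the lens; pixels are square), "cx", "cy" (the principal point, pixels), "dist_coeffs" ([k1, k2, p1, p2, k3] as OpenCV has them; the pictures are not rectified), "T" (4x4, takes a point from camera to world coordinates). Camera axes: x right, y down, z forward; pixel columns grow to the right and rows downward; lengths in m; the calibration is good to about 2 mm. A picture is of the moment at which its call begins. camera_model takes no time and is no camera call.
- env.close_job(): hands the job in; it is judged then, once.
The state is a dict: "time_s": time; "q": joint angles; "qvel": joint speeds; "joint_efforts": joint torques, N m; "position": TCP position; "tool_rot": TCP orientation; "ft_force": force on the tool from outside, world axes, zero at the start; "wrist_torque": the same for the moment, N m; "grip_width": finger opening in m; "gripper_force": force on a finger pad.
Only numpy, scipy, OpenCV 4.12 (cv2) and the standard library are available. Lean on these libraries where they do the work, as an engineer would, in place of code of your own. Each camera call takes 0.05 s, during which the arm holds its last target. There are 200 camera calls.

TASK

Fit the missing front clamping bar on the orbital shaker: first flip the red cam lever of the front bar clamp up until it stands upright, then take the steel bar from the blue rack by its black grip and thread it, tip first, through the blue bush on the left rail, across the tray in front of the bottles and on through the opened clamp on the right rail, until its collar sits against the bush. Finish while still holding the bar by its grip there, so that a colleague can close the lever; leave the bottles standing and the other things on the bench and in the rack where they are.

Things in the scene. Friction and masses are not known exactly. Their poses are not given: they have to be found in the camera images.
- shaker: Fixed white orbital shaker, 270 x 250 mm, turned up to 0.2 rad. Origin at bench level under its centre; x away from the robot, y to the left. Tray top 110 mm up. Two rails (20 mm wide, tops 135 mm up) run front to back at y = -90 and +90 mm. A rear bar is already fitted at x = +45 mm, with its own two blocks and a closed red lever that points away from the robot.
- bush_mouth (a point): Centre of the entry hole, on the outer (left) face of the blue front block on the left rail; shaker's axes. Block: 40 mm front to back, 20 mm thick along the bore, top 183 mm above the bench. Bore 13 mm in diameter, right through, along y, its axis 165 mm above the bench, mouth slightly chamfered. The bar enters towards -y.
- clamp_mouth (a point): Centre of the entry hole, on the inner (left) face of the grey front clamp block on the right rail, 180 mm from bush_mouth along -y, in line with it; same axes, block size and bore; the bore runs 20 mm further to -y. While the cam lever is down a brass shoe sticks into this bore and the bar cannot pass; it is clear once the lever is above 1.1 rad.
- lever_pivot (a point): Pivot of the red front cam lever, on top of the grey clamp block, 192 mm above the bench; shaker's axes. The lever turns about y.
- lever_grip (a point): Point on the red front lever, 52 mm from the pivot, where its two flat sides can be pinched. The lever is 14 mm wide (along y), 8 mm thick and ends 68 mm from the pivot. Lying down it points level towards the robot (shaker -x) and overhangs the block by 48 mm, with 50 mm free below it down to the rail.
- cam_lever (a joint): Angle of the front cam lever: near 0 = lying down (clamped), 1.57 = upright (open), 1.75 = end stop. It swings up, towards the bottles, against a steady friction of 0.15 N m and stays where it is left.
- bar_grip (a point): Centre of the black grip (16 x 16 mm, 56 mm long) of the loose steel clamping bar, 285 mm long, 0.12 kg. Axes: y along the bar, tip at the -y end, grip at the +y end; z up as it lies. Shaft 10 mm round, nose tapered over 13 mm to 4 mm across. It lies level, 60 mm above the bench, in one of the rack's two notches (which one varies), the grip overhanging on the left. Just lift it out.
- bar_collar (a point): Centre of the collar's front face (towards the tip), on the bar's axis, 32 mm from bar_grip. The collar is a steel disc 24 mm across and 4 mm thick between shaft and grip; it stops against the bush. Same axes as bar_grip.
- bar_tip (a point): End of the bar's nose, on its axis, 225 mm from bar_collar. Fully home, it stands 25 mm out of the far side of the clamp block. Same axes as bar_grip.
- rack: Blue fixed notched rack for the bar and the retriever, foot 120 x 150 mm. Origin under the centre of its foot; y along the rods; notches 60 mm apart at x = -30 and +30 mm; two notch plates at y = -55 and +55 mm, 67 mm high.
- retriever: Bystander: white plastic stir-bar retriever with blue ends, a plain rod 10 mm thick and 285 mm long, in the rack's other notch. Origin at its centre.
- bottle_a: Bystander: glass media bottle with blue cap, 56 mm in diameter, 100 mm tall, standing on the tray between the two bar positions, about 12 mm from the front bar. Origin at the centre of its foot.
- bottle_b: Bystander: another such bottle beside it. Origin at the centre of its foot.
- tip_box: Bystander: green box of pipette tips, 85 x 122 x 64 mm, on the bench. Origin at the centre of its foot.

How it is judged:
By the outcome, as a careful person would: the job done as asked, in the order asked, and still so for the second after the job is handed in, while the arm keeps its last pose, push and grip.
It also fails if it takes over 64 s, if anything falls off the work surface, if the arm or the gripper's body presses on something with over 40 N, if the wrist force passes 120 N, or if a joint passes its speed limit or range.

## Working session

There is one attempt and no reset: what is moved stays moved. The work goes in short steps, Python scripts to look and compute and a tool call to move; the robot and the scene stay as the last step left them, time stands still between calls to the robot, and variables do not carry over. Pictures are saved under pics/ and viewed, at most 10 in all, crops included, and the job is handed in when it is done.

Besides the shell and the picture viewer there is one more tool, called after "Emit:" as name(argument=value, ...) on one line, values as JSON. servo_tool: Moves the arm, as the interface text tells. Its arguments: {"type":"object","properties":{"steps":{"type":"array"},"newtons":{"type":"number"}},"required":["steps"]}

```bash
mkdir -p pics; ls; cat > h.py <<'E'
import numpy as np, cv2
from rig import env
def cam(n):
    m=env.camera_model(n); f=210/np.tan(np.radians(m["fovy"])/2)
    return np.array([[f,0,m["cx"]],[0,f,m["cy"]],[0,0,1]]),np.array(m["dist_coeffs"],float),np.array(m["T"])
def rays(n,uv):
    K,d,T=cam(n); p=cv2.undistortPoints(np.array(uv,float).reshape(-1,1,2),K,d).reshape(-1,2)
    return T[:3,3],np.c_[p,np.ones(len(p))]@T[:3,:3].T
def onz(n,uv,z):
    o,r=rays(n,uv); return o+r*((z-o[2])/r[:,2])[:,None]
def cloud(n,dep):
    v,u=np.mgrid[0:420,0:560]; o,r=rays(n,np.c_[u.ravel(),v.ravel()])
    return (o+r*dep.ravel()[:,None]).reshape(420,560,3)
def proj(n,P):
    K,d,T=cam(n); W=np.linalg.inv(T)
    return cv2.projectPoints(np.array(P,float).reshape(-1,1,3),cv2.Rodrigues(W[:3,:3])[0],W[:3,3],K,d)[0].reshape(-1,2)
E
python3 - <<'E'
from h import *
for n in("scene","top"):
    p,d=env.get_image(n); cv2.imwrite(f"pics/{n}0.png",p[:,:,::-1]); np.savez(f"{n}0.npz",p=p,d=d)
    K,dd,T=cam(n); print(n,K[0,0],dd,T.round(3).tolist(),(d>0).mean())
print(env.observe())
E
```

```text
pics
scene 447.705924500708 [-0.07751886  0.          0.          0.          0.        ] [[0.089, 0.708, -0.701, 1.183], [0.996, -0.049, 0.078, 0.005], [0.021, -0.705, -0.709, 0.803], [0.0, 0.0, 0.0, 1.0]] 0.9959056122448979
top 501.3971068521644 [-0.10865964  0.          0.          0.          0.        ] [[-0.021, -0.982, 0.185, 0.305], [-1.0, 0.022, 0.005, 0.058], [-0.009, -0.185, -0.983, 1.364], [0.0, 0.0, 0.0, 1.0]] 0.9960374149659864
{'time_s': 0.1, 'q': array([-7.67929890e+01,  2.18383871e+01,  7.43794244e+01,  2.39831306e-04,
        8.38566843e+01, -1.23356897e+01]), 'qvel': array([-0.05514856, -0.13515544, -0.24520077, -0.06888413, -0.00037167,
       -0.12097372]), 'joint_efforts': array([ 2.39403875e-03, -4.49221873e+01, -2.31655687e+01, -2.21949699e-04,
        3.67107103e-03, -1.55193430e-05]), 'position': array([ 0.23709673, -0.49601589,  0.24976752]), 'tool_rot': array([[ 9.02264423e-01,  4.31183053e-01, -2.93004167e-04],
       [ 4.31183060e-01, -9.02263578e-01,  1.26675841e-03],
       [ 2.81837770e-04, -1.26928948e-03, -9.99999155e-01]]), 'ft_force': array([ 0.22935644, -0.06276764,  0.00744377]), 'wrist_torque': array([-0.00856641, -0.0164185 ,  0.01782184]), 'gripper_force': 0.0, 'grip_width': 0.08566466996824396}
```

View pics/scene0.png

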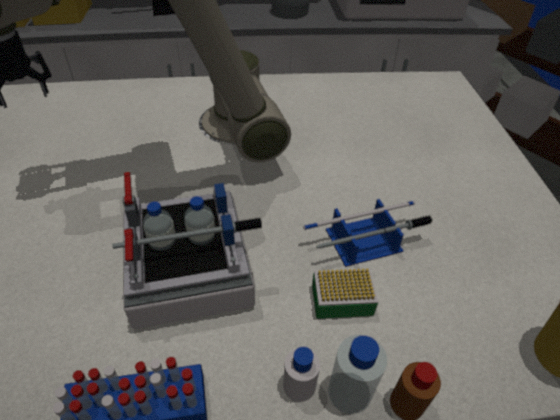

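View pics/top0.png

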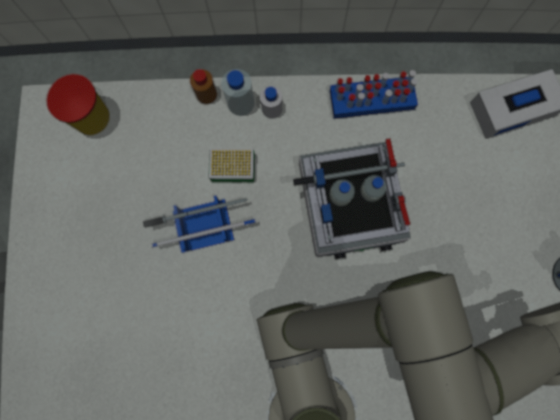

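The top view shows the shaker around (355,200), with its front bush at (326,213), the front lever at (402,210) and the bottles at (343,190) and (374,187). The bar lies in the rack's far notch, grip at (153,222) and tip near (245,202). The retriever is in the near notch.

```bash
python3 - <<'E'
from h import *
for n in("scene","top"):
    z=np.load(n+"0.npz"); p=z["p"]; C=cloud(n,z["d"]); hsv=cv2.cvtColor(p,cv2.COLOR_RGB2HSV)
    H,S,V=[hsv[...,i].astype(int) for i in range(3)]
    inb=(C[...,0]>.2)&(C[...,0]<.75)&(C[...,1]>-.35)&(C[...,1]<.5)
    for nm,m in dict(blue=(H>100)&(H<125)&(S>120)&(V>40),red=((H<8)|(H>172))&(S>130)&(V>60)).items():
        m=m&inb&(C[...,2]>.03)
        k,l,st,ce=cv2.connectedComponentsWithStats(m.astype(np.uint8))
        for i in range(1,k):
            if st[i,4]<25: continue
            q=C[l==i]; top=q[:,2]>np.percentile(q[:,2],90)-.006
            t=q[top]; r=cv2.minAreaRect((t[:,:2]*1000).astype(np.float32))
            print(n,nm,st[i,4],ce[i].round(1),"med",np.median(q,0).round(3),"z",np.percentile(q[:,2],[5,95]).round(3),"toprect",np.round(r[0],1),np.round(r[1],1),round(r[2],1))
    # rods: points z .05-.075 in rack area
    a=(C[...,1]>.15)&(C[...,2]>.045)&(C[...,2]<.085)&inb
    dark=a&(V<60)
    k,l,st,ce=cv2.connectedComponentsWithStats(dark.astype(np.uint8))
    for i in range(1,k):
        if st[i,4]>30: q=C[l==i]; print(n,"dark",st[i],ce[i].round(1),q.mean(0).round(3),np.percentile(q[:,2],[5,95]).round(3))
p=np.load("top0.npz")["p"]; q=np.load("scene0.npz")["p"]
a=cv2.resize(p[170:265,130:270],None,fx=4,fy=4,interpolation=cv2.INTER_CUBIC)
b=cv2.resize(q[190:270,290:440],(560,299),interpolation=cv2.INTER_CUBIC)
cv2.imwrite("pics/rack.png",np.clip(np.vstack([a[:300],b]).astype(int)*1.3,0,255).astype(np.uint8)[:,:,::-1])
a=cv2.resize(p[130:265,290:420],(576,598),interpolation=cv2.INTER_CUBIC)
cv2.imwrite("pics/shk.png",np.clip(a.astype(int)*1.5,0,255).astype(np.uint8)[:,:,::-1])
E
```

```text
scene blue 144 [219.5 192.5] med [ 0.518 -0.041  0.183] z [0.168 0.185] toprect [511.9 -39.7] [43.7 18.2] 4.8
scene blue 154 [196.4 203. ] med [ 0.572 -0.082  0.209] z [0.199 0.212] toprect [568.4 -83.6] [23.8 24.8] 5.8
scene blue 37 [378.7 203.7] med [0.453 0.327 0.066] z [0.051 0.069] toprect [455.7 328.8] [23.6  7.9] 12.8
scene blue 158 [153.8 208.3] med [ 0.582 -0.161  0.209] z [0.201 0.212] toprect [ 577.  -161.5] [25.7 24.5] 0.6
scene blue 30 [336.5 213.1] med [0.479 0.22  0.067] z [0.057 0.069] toprect [478.8 220.7] [18.9  7.3] 19.1
scene blue 167 [385.6 218.6] med [0.494 0.335 0.054] z [0.033 0.069] toprect [501.1 338.2] [45.6  8.2] 11.2
scene blue 151 [226.6 223.4] med [ 0.605 -0.026  0.183] z [0.18  0.185] toprect [601.  -27.5] [42.3 17.8] 8.5
scene blue 168 [343.1 228.9] med [0.52  0.228 0.059] z [0.033 0.069] toprect [526.2 232. ] [43.8  9.1] 14.6
scene blue 29 [310.9 225.5] med [0.514 0.156 0.064] z [0.063 0.067] toprect [513.5 155.1] [ 8.9 24.6] 6.6
scene blue 139 [396.3 236.1] med [0.548 0.347 0.049] z [0.032 0.069] toprect [549.4 349.3] [21.8  7.7] 6.6
scene blue 30 [
[... 1364 characters left out ...]
216.7] med [0.526 0.23  0.066] z [0.034 0.071] toprect [420.4 154.7] [299.8  22.8] 35.8
top blue 86 [179.3 226.8] med [0.501 0.337 0.065] z [0.036 0.072] toprect [500.1 338.4] [42.9  8.6] 13.7
top blue 43 [224.  235.4] med [0.477 0.218 0.066] z [0.035 0.07 ] toprect [476.5 219.9] [22.7  7.8] 14.0
top blue 49 [183.3 245.1] med [0.453 0.326 0.064] z [0.038 0.069] toprect [453.6 327.7] [19.2  8.4] 8.4
top red 121 [390.4 153.7] med [ 0.648 -0.201  0.197] z [0.193 0.203] toprect [482.2 -89.2] [ 48.8 457.4] 56.3
top red 127 [403.2 209.5] med [ 0.51  -0.222  0.202] z [0.197 0.21 ] toprect [401.6 -98.4] [ 55.6 362.7] 40.3
top dark [146 218  17   7  77] [154.9 221.6] [0.516 0.402 0.067] [0.058 0.072]
```

View pics/rack.png

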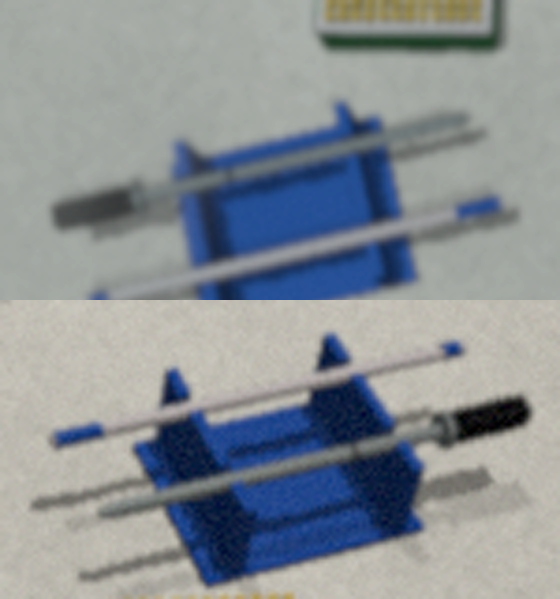

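View pics/shk.png

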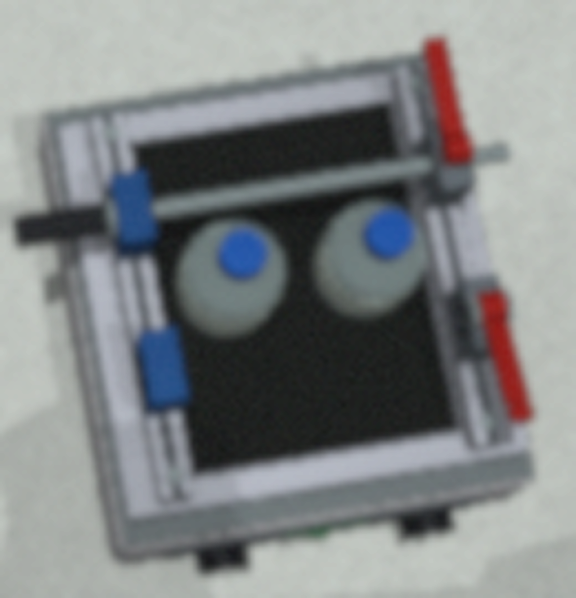

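Grip, bushes and levers are found, and their heights match the given ones (183 mm block tops, 60 mm bar). Next I fit the bar, lever and clamp lines.

```bash
python3 - <<'E'
from h import *
for n in("scene","top"):
    z=np.load(n+"0.npz"); p=z["p"]; C=cloud(n,z["d"]); hsv=cv2.cvtColor(p,cv2.COLOR_RGB2HSV)
    H,S,V=[hsv[...,i].astype(int) for i in range(3)]
    # bar: non-blue pts near the line
    a=np.array([.52,.405]); t=np.radians(12); u=np.array([-np.sin(t),np.cos(t)])
    for it in range(4):
        w=np.array([u[1],-u[0]]); dd=(C[...,:2]-a); s=dd@u; e=dd@w
        m=(abs(e)<(.018 if it<2 else .012))&(s>-.28)&(s<.06)&(C[...,2]>.05)&(C[...,2]<.08)&~((H>100)&(H<125)&(S>110))
        q=C[m][:,:2].astype(np.float32); l=cv2.fitLine(q,cv2.DIST_HUBER,0,.001,.001).ravel()
        u=l[:2]*np.sign(l[1]); a=l[2:]+u*((a-l[2:])@u)
    w=np.array([u[1],-u[0]]); s=(C[m][:,:2]-a)@u; e=(C[m][:,:2]-a)@w; g=np.percentile(s,[1,99])
    print(n,"bar yaw",np.degrees(np.arctan2(-u[0],u[1])).round(2),"ends",(a+u*s.min()).round(4),(a+u*s.max()).round(4),"len",np.ptp(s).round(4),"grip c",(a+u*(s.max()-.028)).round(4),(a+u*(s.min()+.257)).round(4))
    dk=s>s.max()-.05; print("  grip off-axis",np.median(e[dk]).round(4),"shaft",np.median(e[s<-.08]).round(4),"z grip",np.percentile(C[m][dk][:,2],90).round(4),"z shaft",np.percentile(C[m][s<-.1][:,2],90).round(4))
    # levers
    red=((H<8)|(H>172))&(S>130)&(V>60)&(C[...,2]>.19)&(C[...,2]<.215)
    for nm,x0,x1 in(("front",.45,.56),("rear",.6,.72)):
        m=red&(C[...,0]>x0)&(C[...,0]<x1)&(abs(C[...,1]+.21)<.05); q=C[m]
        c=np.median(q,0); l=cv2.fitLine(q[:,:3].astype(np.float32),cv2.DIST_HUBER,0,.001,.001).ravel(); d=l[:3]*np.sign(l[0]); s=(q-l[3:])@d
        print("  ",nm,"yaw",np.degrees(np.arctan2(d[1],d[0])).round(1),"slope",np.degrees(np.arcsin(d[2])).round(1),"ends",(l[3:]+d*s.min()).round(4),(l[3:]+d*s.max()).round(4))
    # rear bar line, z~.165
    t=np.radians(8.6); o=np.array([.5985,-.028]); xs=np.array([np.cos(t),np.sin(t)]); ys=np.array([-xs[1],xs[0]])
    D=C[...,:2]-o; sx=D@xs; sy=D@ys
    m=(abs(sx)<.012)&(sy<-.02)&(sy>-.155)&(C[...,2]>.155)&(C[...,2]<.175); q=C[m][:,:2].astype(np.float32); l=cv2.fitLine(q,cv2.DIST_HUBER,0,.001,.001).ravel(); u=l[:2]*np.sign(l[1])
    print("  rear bar yaw",np.degrees(np.arctan2(-u[0],u[1])).round(2),"sx at bush",((l[2:]-o)@xs).round(4))
    # clamp block grey top
    o=np.array([.5108,-.0408]); D=C[...,:2]-o; sx=D@xs; sy=D@ys
    m=(abs(sx)<.04)&(abs(sy+.18)<.03)&(C[...,2]>.174)&(C[...,2]<.188)&~red
    print("  clamp top sx",np.percentile(sx[m],[2,98]).round(4),"sy",np.percentile(sy[m],[2,98]).round(4),m.sum())
    m=(abs(sx)<.04)&(abs(sy)<.03)&(C[...,2]>.174)&(C[...,2]<.19)
    print("  bush top sx",np.percentile(sx[m],[2,98]).round(4),"sy",np.percentile(sy[m],[2,98]).round(4),m.sum())
E
```

```text
scene bar yaw 12.31 ends [0.5744 0.1587] [0.5135 0.4377] len 0.2856 grip c [0.5195 0.4103] [0.5196 0.4098]
  grip off-axis 0.0012 shaft -0.0 z grip 0.0715 z shaft 0.0674
   front yaw 8.5 slope -9.9 ends [ 0.473  -0.2269  0.2099] [ 0.5456 -0.216   0.1972]
   rear yaw 8.1 slope -1.7 ends [ 0.6203 -0.2047  0.1992] [ 0.6914 -0.1945  0.1971]
  rear bar yaw 8.32 sx at bush 0.0037
  clamp top sx [-0.0007  0.0225] sy [-0.1883 -0.169 ] 106
  bush top sx [-0.0186  0.0225] sy [-0.0096  0.01  ] 168
top bar yaw 12.42 ends [0.5711 0.1572] [0.5102 0.4339] len 0.2833 grip c [0.5162 0.4065] [0.5159 0.4082]
  grip off-axis -0.0001 shaft -0.0001 z grip 0.0713 z shaft 0.0672
   front yaw 7.9 slope -9.0 ends [ 0.4734 -0.2272  0.2084] [ 0.5429 -0.2176  0.1973]
   rear yaw 7.4 slope -3.0 ends [ 0.6178 -0.2054  0.1992] [ 0.685  -0.1967  0.1956]
  rear bar yaw 8.69 sx at bush -0.0
  clamp top sx [-0.0209  0.0372] sy [-0.1894 -0.1508] 66
  bush top sx [-0.0203  0.0197] sy [-0.0113  0.0091] 153
```

Emit:
servo_tool(steps=[{"tx": 1.6,"ty": 1.7,"yaw": -1.1,"claw": 3.5},{"tx": 1.6,"ty": 1.7,"yaw": -1.1,"claw": 3.5},{"tx": 1.6,"ty": 1.7,"yaw": -1.1,"claw": 3.5},{"tx": 1.6,"ty": 1.7,"yaw": -1.1,"claw": 3.5},{"tx": 1.6,"ty": 1.7,"yaw": -1.1,"claw": 3.5},{"tx": 1.6,"ty": 1.7,"yaw": -1.1,"claw": 3.5},{"tx": 1.6,"ty": 1.7,"yaw": -1.1,"claw": 3.5},{"tx": 1.6,"ty": 1.7,"yaw": -1.1,"claw": 3.5},{"tx": 1.6,"ty": 1.7,"yaw": -1.1,"claw": 3.5},{"tx": 1.6,"ty": 1.7,"yaw": -1.1,"claw": 3.5},{"tx": 1.6,"ty": 1.7,"yaw": -1.1,"claw": 3.5},{"tx": 1.6,"ty": 1.7,"yaw": -1.1,"claw": 3.5},{"tx": 1.6,"ty": 1.7,"yaw": -1.1,"claw": 3.5},{"tx": 1.6,"ty": 1.7,"yaw": -1.1,"claw": 3.5},{"tx": 1.6,"ty": 1.7,"yaw": -1.1,"claw": 3.5},{"tx": 1.0,"ty": 1.5,"yaw": -0.5,"claw": 3.5},{"claw": 3.5},{"claw": 3.5}], newtons=30)

```text
invalid input at $.steps[0]: expected keys tx, ty, tz, yaw, claw
```

Emit:
servo_tool(steps=[{"tx": 1.6,"ty": 1.7,"tz": 0,"yaw": -1.1,"claw": 3.5},{"tx": 1.6,"ty": 1.7,"tz": 0,"yaw": -1.1,"claw": 3.5},{"tx": 1.6,"ty": 1.7,"tz": 0,"yaw": -1.1,"claw": 3.5},{"tx": 1.6,"ty": 1.7,"tz": 0,"yaw": -1.1,"claw": 3.5},{"tx": 1.6,"ty": 1.7,"tz": 0,"yaw": -1.1,"claw": 3.5},{"tx": 1.6,"ty": 1.7,"tz": 0,"yaw": -1.1,"claw": 3.5},{"tx": 1.6,"ty": 1.7,"tz": 0,"yaw": -1.1,"claw": 3.5},{"tx": 1.6,"ty": 1.7,"tz": 0,"yaw": -1.1,"claw": 3.5},{"tx": 1.6,"ty": 1.7,"tz": 0,"yaw": -1.1,"claw": 3.5},{"tx": 1.6,"ty": 1.7,"tz": 0,"yaw": -1.1,"claw": 3.5},{"tx": 1.6,"ty": 1.7,"tz": 0,"yaw": -1.1,"claw": 3.5},{"tx": 1.6,"ty": 1.7,"tz": 0,"yaw": -1.1,"claw": 3.5},{"tx": 1.6,"ty": 1.7,"tz": 0,"yaw": -1.1,"claw": 3.5},{"tx": 1.6,"ty": 1.7,"tz": 0,"yaw": -1.1,"claw": 3.5},{"tx": 1.6,"ty": 1.7,"tz": 0,"yaw": -1.1,"claw": 3.5},{"tx": 1.0,"ty": 1.5,"tz": 0,"yaw": -0.5,"claw": 3.5},{"tx": 0,"ty": 0,"tz": 0,"yaw": 0,"claw": 3.5},{"tx": 0,"ty": 0,"tz": 0,"yaw": 0,"claw": 3.5}], newtons=30)

```text
time_s: 1.9
position: [0.487, -0.2263, 0.2501]
tool_rot: [[0.989, 0.149, -0.001], [0.149, -0.989, 0.0], [-0.001, -0.0, -1.0]]
ft_force: [0.2, -0.3, -0.1]
grip_width: 0.035
gripper_force: 0.0
```

Emit:
servo_tool(steps=[{"tx": 0,"ty": 0,"tz": -1,"yaw": 0,"claw": 3.5},{"tx": 0,"ty": 0,"tz": -1,"yaw": 0,"claw": 3.5},{"tx": 0,"ty": 0,"tz": -1,"yaw": 0,"claw": 3.5},{"tx": 0,"ty": 0,"tz": -1,"yaw": 0,"claw": 3.5},{"tx": 0,"ty": 0,"tz": -1,"yaw": 0,"claw": 3.5},{"tx": 0,"ty": 0,"tz": 0,"yaw": 0,"claw": 3.5},{"tx": 0,"ty": 0,"tz": 0,"yaw": 0,"claw": 1.0},{"tx": 0,"ty": 0,"tz": 0,"yaw": 0,"claw": 1.0},{"tx": 0,"ty": 0,"tz": 0,"yaw": 0,"claw": 1.0},{"tx": 0,"ty": 0,"tz": 0,"yaw": 0,"claw": 1.0},{"tx": 0,"ty": 0,"tz": 0,"yaw": 0,"claw": 1.0},{"tx": 0,"ty": 0,"tz": 0,"yaw": 0,"claw": 1.0}], newtons=30)

```text
time_s: 3.1
position: [0.4873, -0.2265, 0.2007]
tool_rot: [[0.989, 0.148, 0.001], [0.148, -0.989, -0.001], [0.001, 0.001, -1.0]]
ft_force: [0.4, -2.5, 0.9]
grip_width: 0.0135
gripper_force: 31.9
```

Emit:
servo_tool(steps=[{"tx": 0.105,"ty": 0.016,"tz": 0.49,"yaw": 0,"claw": 1},{"tx": 0.135,"ty": 0.02,"tz": 0.43,"yaw": 0,"claw": 1},{"tx": 0.17,"ty": 0.026,"tz": 0.42,"yaw": 0,"claw": 1},{"tx": 0.21,"ty": 0.031,"tz": 0.4,"yaw": 0,"claw": 1},{"tx": 0.24,"ty": 0.036,"tz": 0.38,"yaw": 0,"claw": 1},{"tx": 0.275,"ty": 0.041,"tz": 0.36,"yaw": 0,"claw": 1},{"tx": 0.3,"ty": 0.045,"tz": 0.335,"yaw": 0,"claw": 1},{"tx": 0,"ty": 0,"tz": 0,"yaw": 0,"claw": 1}])

```text
time_s: 3.9
position: [0.5008, -0.2244, 0.2277]
tool_rot: [[0.989, 0.148, -0.003], [0.148, -0.989, 0.0], [-0.003, -0.001, -1.0]]
ft_force: [-1.7, -4.8, -5.3]
grip_width: 0.0129
gripper_force: 30.2
```

Emit:
servo_tool(steps=[{"tx": 0.33,"ty": 0.05,"tz": 0.305,"yaw": 0,"claw": 1},{"tx": 0.355,"ty": 0.053,"tz": 0.28,"yaw": 0,"claw": 1},{"tx": 0.38,"ty": 0.057,"tz": 0.24,"yaw": 0,"claw": 1},{"tx": 0.4,"ty": 0.06,"tz": 0.21,"yaw": 0,"claw": 1},{"tx": 0.415,"ty": 0.062,"tz": 0.175,"yaw": 0,"claw": 1},{"tx": 0.43,"ty": 0.064,"tz": 0.135,"yaw": 0,"claw": 1},{"tx": 0.44,"ty": 0.066,"tz": 0.1,"yaw": 0,"claw": 1},{"tx": 0.445,"ty": 0.066,"tz": 0.06,"yaw": 0,"claw": 1},{"tx": 0.45,"ty": 0.067,"tz": 0.02,"yaw": 0,"claw": 1},{"tx": 0,"ty": 0,"tz": 0,"yaw": 0,"claw": 1},{"tx": 0,"ty": 0,"tz": 0,"yaw": 0,"claw": 1}])

```text
time_s: 5.0
position: [0.5366, -0.2191, 0.2434]
tool_rot: [[0.989, 0.148, -0.004], [0.148, -0.989, -0.001], [-0.004, -0.0, -1.0]]
ft_force: [-5.9, -4.8, -0.6]
grip_width: 0.0134
gripper_force: 29.2
```

Emit:
servo_tool(steps=[{"tx": 0.15,"ty": 0.02,"tz": 0,"yaw": 0,"claw": 1},{"tx": 0,"ty": 0,"tz": 0,"yaw": 0,"claw": 1},{"tx": 0,"ty": 0,"tz": 0,"yaw": 0,"claw": 3},{"tx": 0,"ty": 0,"tz": 0,"yaw": 0,"claw": 3},{"tx": 0,"ty": 0,"tz": 0,"yaw": 0,"claw": 3},{"tx": 0,"ty": 0,"tz": 1,"yaw": 0,"claw": 3},{"tx": 0,"ty": 0,"tz": 2,"yaw": 0,"claw": 3},{"tx": 0,"ty": 0,"tz": 3,"yaw": 0,"claw": 3},{"tx": 0,"ty": 0,"tz": 3,"yaw": 0,"claw": 3},{"tx": 0,"ty": 0,"tz": 0,"yaw": 0,"claw": 3}])

```text
time_s: 6.0
position: [0.5402, -0.2187, 0.3388]
tool_rot: [[0.989, 0.149, 0.007], [0.149, -0.989, -0.005], [0.007, 0.006, -1.0]]
ft_force: [-0.2, 0.9, 0.5]
grip_width: 0.0302
gripper_force: 0.0
```

```bash
python3 - <<'E'
from h import *
print(env.observe()["position"],env.observe()["grip_width"])
p,d=env.get_image("scene"); C=cloud("scene",d); hsv=cv2.cvtColor(p,cv2.COLOR_RGB2HSV)
H,S,V=[hsv[...,i].astype(int) for i in range(3)]
m=((H<8)|(H>172))&(S>130)&(V>50)&(C[...,0]>.45)&(C[...,0]<.6)&(abs(C[...,1]+.21)<.05)&(C[...,2]>.19)
q=C[m]; t=np.radians(8.5); sx=q[:,:2]@[np.cos(t),np.sin(t)]
print(len(q),q.min(0).round(3),q.max(0).round(3)); k=q[:,2]>.2; f=np.polyfit(q[k,2],sx[k],1); print("tilt deg",90-np.degrees(np.arctan(f[0]))); print(np.c_[q[:,2],sx][::8].round(3).tolist())
cv2.imwrite("pics/s1.png",cv2.resize(p[90:280,60:300],(756,598),interpolation=cv2.INTER_CUBIC)[:,:,::-1])
E
```

```text
[ 0.54019219 -0.21868674  0.33880082] 0.030164848996150625
190 [ 0.523 -0.225  0.191] [ 0.548 -0.209  0.26 ]
tilt deg 103.68894822318259
[[0.26, 0.488], [0.255, 0.486], [0.254, 0.49], [0.251, 0.491], [0.246, 0.49], [0.241, 0.49], [0.24, 0.493], [0.237, 0.494], [0.234, 0.495], [0.23, 0.495], [0.226, 0.494], [0.224, 0.496], [0.22, 0.497], [0.218, 0.499], [0.214, 0.499], [0.211, 0.5], [0.208, 0.502], [0.203, 0.5], [0.199, 0.499], [0.198, 0.501], [0.199, 0.505], [0.197, 0.507], [0.195, 0.508], [0.191, 0.506]]
```

View pics/s1.png

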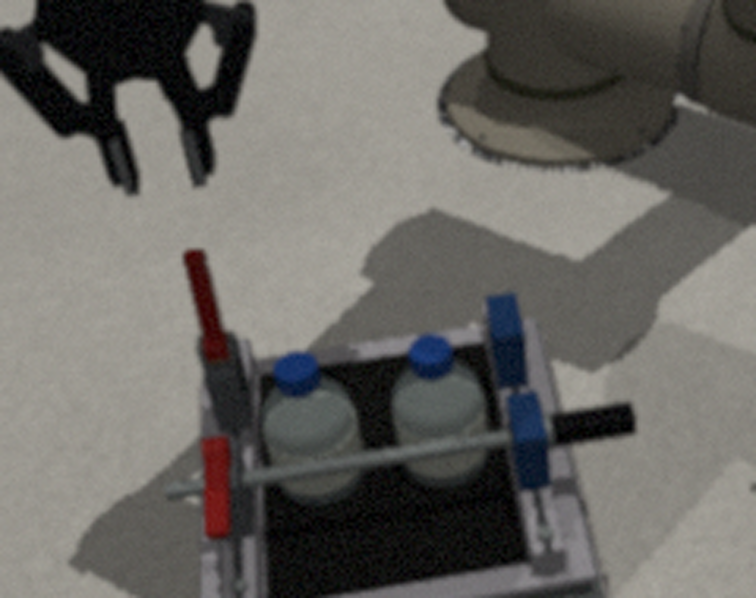

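The lever stands but leans about 13° towards the robot; its top is at (195,255) in the crop and its base at (213,350). I'll push it on with closed fingers from the front.

Emit:
servo_tool(steps=[{"tx": -1.7,"ty": -0.25,"tz": 0,"yaw": 0,"claw": 0},{"tx": -1.7,"ty": -0.25,"tz": 0,"yaw": 0,"claw": 0},{"tx": 0,"ty": 0,"tz": -3,"yaw": 0,"claw": 0},{"tx": 0,"ty": 0,"tz": -3,"yaw": 0,"claw": 0},{"tx": 0,"ty": 0,"tz": -2.5,"yaw": 0,"claw": 0},{"tx": 0,"ty": 0,"tz": -0.8,"yaw": 0,"claw": 0},{"tx": 0,"ty": 0,"tz": 0,"yaw": 0,"claw": 0},{"tx": 0.5,"ty": 0.075,"tz": 0,"yaw": 0,"claw": 0},{"tx": 0.5,"ty": 0.075,"tz": 0,"yaw": 0,"claw": 0},{"tx": 0.4,"ty": 0.06,"tz": 0,"yaw": 0,"claw": 0},{"tx": 0.4,"ty": 0.06,"tz": 0,"yaw": 0,"claw": 0},{"tx": 0,"ty": 0,"tz": 0,"yaw": 0,"claw": 0}])

```text
time_s: 7.25
position: [0.5241, -0.2206, 0.2409]
tool_rot: [[0.989, 0.149, 0.001], [0.149, -0.989, -0.0], [0.001, 0.0, -1.0]]
ft_force: [0.7, -0.3, -0.5]
grip_width: -0.0
gripper_force: 0.0
```

```bash
cat > lev.py <<'E'
from h import *
p,d=env.get_image("scene"); C=cloud("scene",d); hsv=cv2.cvtColor(p,cv2.COLOR_RGB2HSV)
H,S,V=[hsv[...,i].astype(int) for i in range(3)]
m=((H<8)|(H>172))&(S>130)&(V>40)&(C[...,0]>.45)&(C[...,0]<.62)&(abs(C[...,1]+.21)<.05)&(C[...,2]>.203)
q=C[m]; t=np.radians(8.5); sx=q[:,:2]@[np.cos(t),np.sin(t)]
f=np.polyfit(q[:,2],sx,1); print(len(q),q.max(0).round(3),"lever deg",90+np.degrees(np.arctan(f[0])),"sx@.244",np.polyval(f,.244),env.observe()["position"],env.observe()["ft_force"])
E
python3 lev.py
```

```text
147 [ 0.546 -0.21   0.262] lever deg 90.42363422087358 sx@.244 0.504317742169213 [ 0.52389404 -0.22059595  0.2407022 ] [ 0.91859069 -0.00198209 -0.46763362]
```

Emit:
servo_tool(steps=[{"tx": -1.5,"ty": -0.2,"tz": 0,"yaw": 0,"claw": 0},{"tx": 0,"ty": 0,"tz": 4,"yaw": 0,"claw": 4.4},{"tx": 0,"ty": 0.5,"tz": 4,"yaw": 0,"claw": 4.4},{"tx": 0,"ty": 2.5,"tz": 0.5,"yaw": 5,"claw": 4.4},{"tx": 0,"ty": 4,"tz": 0,"yaw": 6,"claw": 4.4},{"tx": 0,"ty": 4,"tz": 0,"yaw": 6,"claw": 4.4},{"tx": 0,"ty": 4,"tz": 0,"yaw": 6,"claw": 4.4},{"tx": 0,"ty": 4,"tz": 0,"yaw": 6,"claw": 4.4},{"tx": 0,"ty": 4,"tz": 0,"yaw": 6,"claw": 4.4},{"tx": 0,"ty": 4,"tz": 0,"yaw": 6,"claw": 4.4},{"tx": 0,"ty": 4,"tz": 0,"yaw": 6,"claw": 4.4},{"tx": 0,"ty": 4,"tz": 0,"yaw": 6,"claw": 4.4},{"tx": 0,"ty": 4,"tz": 0,"yaw": 6,"claw": 4.4},{"tx": 0,"ty": 4,"tz": 0,"yaw": 6,"claw": 4.4},{"tx": 0,"ty": 4,"tz": 0,"yaw": 6,"claw": 4.4},{"tx": 0,"ty": 4,"tz": 0,"yaw": 6,"claw": 4.4},{"tx": 0.3,"ty": 4,"tz": -2,"yaw": 6,"claw": 4.4},{"tx": 0.3,"ty": 4,"tz": -3,"yaw": 6,"claw": 4.4},{"tx": 0.3,"ty": 4,"tz": -3,"yaw": 5,"claw": 4.4},{"tx": 0,"ty": 0,"tz": 0,"yaw": 0,"claw": 4.4}])

```text
time_s: 9.3
position: [0.5155, 0.4106, 0.2397]
tool_rot: [[-0.224, 0.975, -0.008], [0.975, 0.224, -0.003], [-0.001, -0.009, -1.0]]
ft_force: [0.3, -0.9, -1.4]
grip_width: 0.044
gripper_force: 0.0
```

```bash
python3 - <<'E'
from rig import env
o=env.observe(); R=o["tool_rot"]; import numpy as np
print(o["position"],np.degrees(np.arctan2(R[1,1],R[0,1])),o["q"],o["grip_width"])
E
python3 lev.py
```

```text
[0.5155014  0.41058047 0.23969329] 12.916141017223119 [2.82366375e+01 3.37515372e+01 5.55132861e+01 7.94889358e-02
 9.12379201e+01 1.53216171e+01] 0.04397389360691096
124 [ 0.546 -0.211  0.263] lever deg 90.97719690463305 sx@.244 0.5047896057938119 [0.51640194 0.40886287 0.24252088] [ 0.39814016 -0.14416263  0.17840138]
```

Emit:
servo_tool(steps=[{"tx": 0.14,"ty": 0,"tz": -3,"yaw": 0,"claw": 4.4},{"tx": 0,"ty": 0,"tz": -4,"yaw": 0,"claw": 4.4},{"tx": 0,"ty": 0,"tz": -4,"yaw": 0,"claw": 4.4},{"tx": 0,"ty": 0,"tz": -4,"yaw": 0,"claw": 4.4},{"tx": 0,"ty": 0,"tz": -2,"yaw": 0,"claw": 4.4},{"tx": 0,"ty": 0,"tz": -1,"yaw": 0,"claw": 4.4},{"tx": 0,"ty": 0,"tz": 0,"yaw": 0,"claw": 4.4},{"tx": 0,"ty": 0,"tz": 0,"yaw": 0,"claw": 1},{"tx": 0,"ty": 0,"tz": 0,"yaw": 0,"claw": 1},{"tx": 0,"ty": 0,"tz": 0,"yaw": 0,"claw": 1},{"tx": 0,"ty": 0,"tz": 0,"yaw": 0,"claw": 1},{"tx": 0,"ty": 0,"tz": 0,"yaw": 0,"claw": 1},{"tx": 0,"ty": 0,"tz": 0,"yaw": 0,"claw": 1},{"tx": 0,"ty": 0,"tz": 0,"yaw": 0,"claw": 1}], newtons=80)

```text
time_s: 10.75
position: [0.5193, 0.4074, 0.067]
tool_rot: [[-0.217, 0.976, 0.002], [0.976, 0.217, 0.001], [0.0, 0.002, -1.0]]
ft_force: [-0.4, -1.0, 6.1]
grip_width: 0.0141
gripper_force: 79.7
```

Emit:
servo_tool(steps=[{"tx": 0,"ty": 0,"tz": 0.5,"yaw": 0,"claw": 1},{"tx": 0,"ty": 0,"tz": 1,"yaw": 0,"claw": 1},{"tx": 0,"ty": 0,"tz": 2,"yaw": 0,"claw": 1},{"tx": 0,"ty": 0,"tz": 3,"yaw": 0,"claw": 1},{"tx": 0,"ty": 0,"tz": 3,"yaw": 0,"claw": 1},{"tx": 0,"ty": 0,"tz": 2,"yaw": 0,"claw": 1},{"tx": 0,"ty": 0,"tz": 0,"yaw": 0,"claw": 1},{"tx": 0,"ty": 0,"tz": 0,"yaw": 0,"claw": 1},{"tx": 0,"ty": 0,"tz": 0,"yaw": 0,"claw": 1}])

```text
time_s: 11.65
position: [0.5183, 0.4068, 0.1792]
tool_rot: [[-0.217, 0.976, -0.003], [0.976, 0.217, -0.001], [-0.001, -0.003, -1.0]]
ft_force: [-1.1, -0.0, -1.7]
grip_width: 0.014
gripper_force: 78.7
```

```bash
cat > bar.py <<'E'
from h import *
import sys
o=env.observe(); P=o["position"]; R=o["tool_rot"]
y0=np.degrees(np.arctan2(R[1,1],R[0,1])); print("tcp",P.round(4),"toolyaw",y0.round(2),"F",o["ft_force"].round(1),"w",o["grip_width"])
for n in("scene","top"):
    p,d=env.get_image(n); C=cloud(n,d); a=P.copy(); t=np.radians(y0); u=np.array([-np.sin(t),np.cos(t)])
    hsv=cv2.cvtColor(p,cv2.COLOR_RGB2HSV).astype(int)
    for it in range(4):
        w=np.array([u[1],-u[0]]); D=C[...,:2]-a[:2]; s=D@u; e=D@w
        m=(abs(e)<(.02 if it<2 else .01))&(s>-.28)&(s<-.04)&(abs(C[...,2]-P[2])<.03)&~((hsv[...,0]>100)&(hsv[...,0]<125)&(hsv[...,1]>110))
        q=C[m]; l=cv2.fitLine(q.astype(np.float32),cv2.DIST_HUBER,0,.001,.001).ravel(); v=l[:3]*np.sign(l[1])
        u=v[:2]/np.hypot(*v[:2]); k=l[3:]; a=k+v*(((P-k)[:2]@u)/np.hypot(*v[:2]))
    s=(q-a)@v; tip=a+v*s.min()
    cy=(P-a)[:2]@np.array([u[1],-u[0]])
    print(n,len(q),"yaw",np.degrees(np.arctan2(-u[0],u[1])).round(2),"pitch(tip up +)",np.degrees(np.arcsin(-v[2])).round(2),"tip",tip.round(4),"len",-s.min().round(4),"axis z at tcp(top surf)",a[2].round(4),"lateral",cy.round(4))
    if len(sys.argv)>1: cv2.imwrite(f"pics/{sys.argv[1]}_{n}.png",p[:,:,::-1])
E
python3 bar.py b1; python3 - <<'E'
import cv2
a=cv2.imread("pics/b1_scene.png")[130:290,290:450]; b=cv2.imread("pics/b1_top.png")[160:270,130:280]
import numpy as np
cv2.imwrite("pics/b1.png",np.hstack([cv2.resize(a,(400,400)),cv2.resize(b,(400,400))]))
E
```

```text
tcp [0.5183 0.4068 0.1792] toolyaw 12.54 F [-1.1 -0.  -1.7] w 0.014033669992992073
scene 457 yaw 11.9 pitch(tip up +) -0.39 tip [0.5744 0.1576 0.1736] len 0.2555 axis z at tcp(top surf) 0.1753 lateral -0.0035
top 349 yaw 12.2 pitch(tip up +) -0.24 tip [0.5706 0.1559 0.174 ] len 0.2564 axis z at tcp(top surf) 0.1751 lateral 0.0018
```

View pics/b1.png

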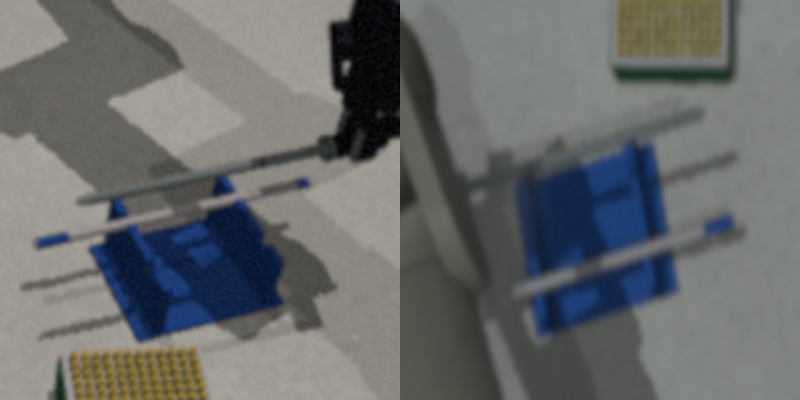

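The bar is held level, with its tip at (700,112) in the right half of the crop, and the retriever is still in the rack. I'll go to the pre-insert pose and re-measure against the rear bar there.

Emit:
servo_tool(steps=[{"tx": -0.5,"ty": -1.5,"tz": 0,"yaw": -0.4,"claw": 1},{"tx": -0.5,"ty": -1.5,"tz": 0,"yaw": -0.4,"claw": 1},{"tx": -0.5,"ty": -1.5,"tz": 0,"yaw": -0.4,"claw": 1},{"tx": -0.5,"ty": -1.5,"tz": 0,"yaw": -0.4,"claw": 1},{"tx": -0.5,"ty": -1.5,"tz": 0,"yaw": -0.4,"claw": 1},{"tx": -0.5,"ty": -1.5,"tz": 0,"yaw": -0.4,"claw": 1},{"tx": -0.5,"ty": -1.5,"tz": -0.1,"yaw": -0.4,"claw": 1},{"tx": -0.5,"ty": -1.5,"tz": -0.2,"yaw": -0.4,"claw": 1},{"tx": -0.5,"ty": -1.5,"tz": -0.2,"yaw": -0.4,"claw": 1},{"tx": -0.6,"ty": -1.9,"tz": -0.2,"yaw": -0.2,"claw": 1},{"tx": 0,"ty": 0,"tz": 0,"yaw": 0,"claw": 1},{"tx": 0,"ty": 0,"tz": 0,"yaw": 0,"claw": 1},{"tx": 0,"ty": 0,"tz": 0,"yaw": 0,"claw": 1}])

```text
time_s: 13.05
position: [0.4681, 0.2537, 0.1737]
tool_rot: [[-0.152, 0.988, 0.0], [0.988, 0.152, 0.0], [0.0, 0.0, -1.0]]
ft_force: [-0.4, -0.6, -1.7]
grip_width: 0.0141
gripper_force: 78.7
```

```bash
python3 bar.py b2; python3 - <<'E'
from h import *
# reference: rear bar fitted the same way (3D line), bush tops, from the start pictures
for n in("scene","top"):
    z=np.load(n+"0.npz"); C=cloud(n,z["d"])
    t=np.radians(8.5); o=np.array([.5985,-.028]); xs=np.array([np.cos(t),np.sin(t)]); ys=np.array([-xs[1],xs[0]])
    D=C[...,:2]-o; sx=D@xs; sy=D@ys
    m=(abs(sx)<.01)&(sy<-.02)&(sy>-.155)&(abs(C[...,2]-.165)<.03)
    q=C[m]; l=cv2.fitLine(q.astype(np.float32),cv2.DIST_HUBER,0,.001,.001).ravel(); v=l[:3]*np.sign(l[1]); k=l[3:]
    print(n,"rear bar yaw",np.degrees(np.arctan2(-v[0],v[1])),"pitch",np.degrees(np.arcsin(-v[2])),"z mid",k[2]); 
    for s in(0,-.18): print("   pt sy",s,(k+v*(s-(k[:2]-o)@ys)).round(4))
E
```

```text
tcp [0.4681 0.2537 0.1737] toolyaw 8.76 F [-0.4 -0.6 -1.7] w 0.014102098283402368
scene 448 yaw 8.33 pitch(tip up +) -0.23 tip [0.5075 0.0027 0.168 ] len 0.2541 axis z at tcp(top surf) 0.169 lateral -0.0027
top 347 yaw 8.41 pitch(tip up +) -0.15 tip [ 5.039e-01 -1.000e-04  1.684e-01] len 0.2563 axis z at tcp(top surf) 0.1691 lateral 0.0017
scene rear bar yaw 8.212278 pitch 0.1884851 z mid 0.16936661
   pt sy 0 [ 0.6023 -0.0274  0.1691]
   pt sy -0.18 [ 0.628  -0.2056  0.1697]
top rear bar yaw 8.6378765 pitch 0.037590962 z mid 0.16839127
   pt sy 0 [ 0.5986 -0.028   0.1683]
   pt sy -0.18 [ 0.6257 -0.2059  0.1685]
```

Held bar and rear bar agree: height .1685 vs .1689 m, yaw 8.4° in both. Extended, its line passes within 0.5 mm of the bush axis. I'll start threading.

Emit:
servo_tool(steps=[{"tx": 0.15,"ty": -0.99,"tz": 0,"yaw": 0,"claw": 1},{"tx": 0.15,"ty": -0.99,"tz": 0,"yaw": 0,"claw": 1},{"tx": 0.075,"ty": -0.5,"tz": 0,"yaw": 0,"claw": 1},{"tx": 0.075,"ty": -0.5,"tz": 0,"yaw": 0,"claw": 1},{"tx": 0.075,"ty": -0.5,"tz": 0,"yaw": 0,"claw": 1},{"tx": 0.075,"ty": -0.5,"tz": 0,"yaw": 0,"claw": 1},{"tx": 0.075,"ty": -0.5,"tz": 0,"yaw": 0,"claw": 1},{"tx": 0.075,"ty": -0.5,"tz": 0,"yaw": 0,"claw": 1},{"tx": 0.075,"ty": -0.5,"tz": 0,"yaw": 0,"claw": 1},{"tx": 0,"ty": 0,"tz": 0,"yaw": 0,"claw": 1},{"tx": 0,"ty": 0,"tz": 0,"yaw": 0,"claw": 1}])

```text
time_s: 14.25
position: [0.4761, 0.1983, 0.1738]
tool_rot: [[-0.152, 0.988, 0.0], [0.988, 0.152, 0.0], [0.0, 0.0, -1.0]]
ft_force: [0.3, 0.6, -0.8]
grip_width: 0.0141
gripper_force: 78.7
```

Emit:
servo_tool(steps=[{"tx": 0.147,"ty": -0.99,"tz": 0,"yaw": 0,"claw": 1},{"tx": 0.147,"ty": -0.99,"tz": 0,"yaw": 0,"claw": 1},{"tx": 0.147,"ty": -0.99,"tz": 0,"yaw": 0,"claw": 1},{"tx": 0.147,"ty": -0.99,"tz": 0,"yaw": 0,"claw": 1},{"tx": 0.147,"ty": -0.99,"tz": 0,"yaw": 0,"claw": 1},{"tx": 0.147,"ty": -0.99,"tz": 0,"yaw": 0,"claw": 1},{"tx": 0,"ty": 0,"tz": 0,"yaw": 0,"claw": 1},{"tx": 0,"ty": 0,"tz": 0,"yaw": 0,"claw": 1}])

```text
time_s: 15.05
position: [0.4849, 0.1387, 0.1739]
tool_rot: [[-0.151, 0.988, 0.0], [0.988, 0.151, 0.0], [0.0, 0.0, -1.0]]
ft_force: [-0.9, -1.0, -0.9]
grip_width: 0.0145
gripper_force: 78.7
```

```bash
python3 bar.py b3; python3 -c "
import cv2,numpy as np
a=cv2.imread('pics/b3_scene.png')[160:290,100:300]; b=cv2.imread('pics/b3_top.png')[135:265,230:430]
cv2.imwrite('pics/b3.png',np.vstack([cv2.resize(a,(460,299)),cv2.resize(b,(460,299))]))"
```

```text
tcp [0.4849 0.1387 0.1739] toolyaw 8.71 F [-0.9 -1.  -0.9] w 0.014467225589068067
scene 383 yaw 8.09 pitch(tip up +) -0.02 tip [ 0.5233 -0.1113  0.1686] len 0.2529 axis z at tcp(top surf) 0.1687 lateral -0.0028
top 294 yaw 8.36 pitch(tip up +) 0.08 tip [ 0.5203 -0.1145  0.1688] len 0.2557 axis z at tcp(top surf) 0.1685 lateral 0.0018
```

View pics/b3.png

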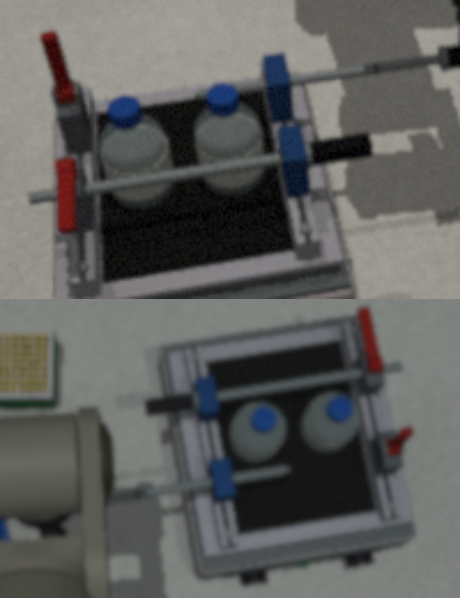

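The bar is through the bush with its tip at (288,470) in the lower half of the crop, clear of the bottles, and the lever is upright. Continuing to the clamp.

Emit:
servo_tool(steps=[{"tx": 0.15,"ty": -0.99,"tz": 0,"yaw": 0,"claw": 1},{"tx": 0.15,"ty": -0.99,"tz": 0,"yaw": 0,"claw": 1},{"tx": 0.15,"ty": -0.99,"tz": 0,"yaw": 0,"claw": 1},{"tx": 0.15,"ty": -0.99,"tz": 0,"yaw": 0,"claw": 1},{"tx": 0.15,"ty": -0.99,"tz": 0,"yaw": 0,"claw": 1},{"tx": 0.15,"ty": -0.99,"tz": 0,"yaw": 0,"claw": 1},{"tx": 0.15,"ty": -0.99,"tz": 0,"yaw": 0,"claw": 1},{"tx": 0.15,"ty": -0.99,"tz": 0,"yaw": 0,"claw": 1},{"tx": 0.075,"ty": -0.5,"tz": 0,"yaw": 0,"claw": 1},{"tx": 0.075,"ty": -0.5,"tz": 0,"yaw": 0,"claw": 1},{"tx": 0.075,"ty": -0.5,"tz": 0,"yaw": 0,"claw": 1},{"tx": 0.075,"ty": -0.5,"tz": 0,"yaw": 0,"claw": 1},{"tx": 0.075,"ty": -0.5,"tz": 0,"yaw": 0,"claw": 1},{"tx": 0,"ty": 0,"tz": 0,"yaw": 0,"claw": 1}])

```text
time_s: 16.55
position: [0.5008, 0.0342, 0.1738]
tool_rot: [[-0.151, 0.988, 0.0], [0.988, 0.151, -0.0], [-0.0, 0.0, -1.0]]
ft_force: [0.5, 1.2, -1.8]
grip_width: 0.014
gripper_force: 78.7
```

Emit:
servo_tool(steps=[{"tx": 0.075,"ty": -0.5,"tz": 0,"yaw": 0,"claw": 1},{"tx": 0.075,"ty": -0.5,"tz": 0,"yaw": 0,"claw": 1},{"tx": 0.075,"ty": -0.5,"tz": 0,"yaw": 0,"claw": 1},{"tx": 0.075,"ty": -0.5,"tz": 0,"yaw": 0,"claw": 1},{"tx": 0.075,"ty": -0.5,"tz": 0,"yaw": 0,"claw": 1},{"tx": 0.075,"ty": -0.5,"tz": 0,"yaw": 0,"claw": 1},{"tx": 0.03,"ty": -0.2,"tz": 0,"yaw": 0,"claw": 1},{"tx": 0,"ty": 0,"tz": 0,"yaw": 0,"claw": 1},{"tx": 0,"ty": 0,"tz": 0,"yaw": 0,"claw": 1}])

```text
time_s: 17.45
position: [0.5054, 0.0028, 0.1738]
tool_rot: [[-0.152, 0.988, -0.0], [0.988, 0.152, 0.0], [0.0, -0.0, -1.0]]
ft_force: [-0.5, -0.2, -1.2]
grip_width: 0.014
gripper_force: 78.7
```

Emit:
servo_tool(steps=[{"tx": 0.015,"ty": -0.1,"tz": 0,"yaw": 0,"claw": 1},{"tx": 0.015,"ty": -0.1,"tz": 0,"yaw": 0,"claw": 1},{"tx": 0.015,"ty": -0.1,"tz": 0,"yaw": 0,"claw": 1},{"tx": 0.015,"ty": -0.1,"tz": 0,"yaw": 0,"claw": 1},{"tx": 0,"ty": 0,"tz": 0,"yaw": 0,"claw": 1},{"tx": 0,"ty": 0,"tz": 0,"yaw": 0,"claw": 1}])

```text
time_s: 18.05
position: [0.5059, -0.0006, 0.1738]
tool_rot: [[-0.152, 0.988, -0.0], [0.988, 0.152, 0.002], [0.002, 0.0, -1.0]]
ft_force: [0.1, 5.1, -0.6]
grip_width: 0.014
gripper_force: 78.7
```

Emit:
servo_tool(steps=[{"tx": 0.01,"ty": -0.08,"tz": 0,"yaw": 0,"claw": 1},{"tx": 0,"ty": 0,"tz": 0,"yaw": 0,"claw": 1},{"tx": 0,"ty": 0,"tz": 0,"yaw": 0,"claw": 1},{"tx": 0,"ty": 0,"tz": 0,"yaw": 0,"claw": 1}])

```text
time_s: 18.45
position: [0.5059, -0.0006, 0.1738]
tool_rot: [[-0.152, 0.988, -0.0], [0.988, 0.152, 0.003], [0.003, 0.0, -1.0]]
ft_force: [-0.3, 9.7, 0.8]
grip_width: 0.0144
gripper_force: 78.8
```

```bash
python3 lev.py; python3 bar.py b4 | head -1; python3 -c "
import cv2,numpy as np
a=cv2.imread('pics/b4_scene.png')[160:290,100:300]; b=cv2.imread('pics/b4_top.png')[135:265,250:450]
cv2.imwrite('pics/b4.png',np.vstack([cv2.resize(a,(460,299)),cv2.resize(b,(460,299))]))"
```

```text
125 [ 0.546 -0.211  0.262] lever deg 90.42918562069597 sx@.244 0.5047967013772364 [ 0.50591487 -0.00062066  0.17384133] [-0.84474691  9.96776879  0.231639  ]
tcp [ 0.5059 -0.0006  0.1738] toolyaw 8.77 F [-0.8 10.   0.2] w 0.014289848925431546
```

View pics/b4.png

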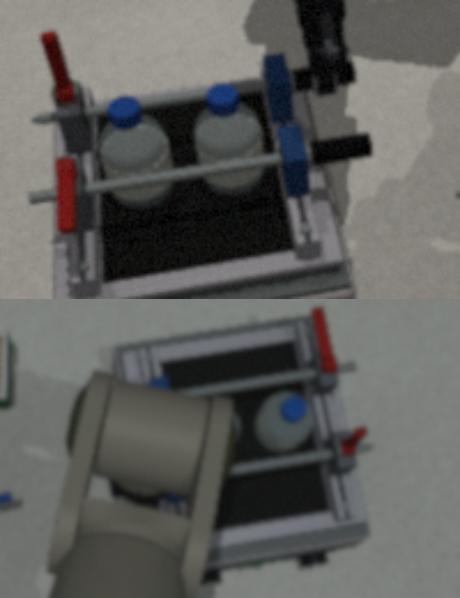

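The bar now runs through the bush and the clamp, its tip sticking out at (40,118) in the upper half of the crop. The collar presses on the bush with 10 N, the lever is at 90° and the bottles are standing, so I'll hand it in.

```bash
python3 -c "
from rig import env
print(env.close_job())"
```

```text
the job is handed in; nothing more can be done
None
```

The front lever is upright (about 90°), the bar is through the bush and the opened clamp with its collar pressed against the bush, and the arm still holds it by the grip; the job was handed in at about 18.6 s and gave no verdict.

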